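Wake the headset: pop the case lid and snap it shut

TASK

The headset in the larger of the two white cases on the desk has to be woken so that it pairs with the router: press that case's thumb tab so that the lid pops fully open, and leave it open for about three seconds. Then press the lid down until it snaps shut and stays shut. The smaller case beside it must stay shut.

Things in the scene. Friction and masses are not known exactly. Their poses are not given: they have to be found in the camera images.
- headset_case: The larger white case, fixed to the desk: 150 mm (x, front to back) by 180 mm (y), 50 mm high without its lid, 68 mm with it shut. Origin: centre of its underside, on the desk; z up. Its front with the grey thumb tab is its -x side, towards the robot give or take its yaw; the lid's hinge runs along y at the back top edge (x = +75, z = 50 mm). The headset inside is clear of the lid.
- headset_lid (a joint): Larger case's lid, a white plate 150 x 180 mm, 18 mm thick. 0 = shut and latched, 0.75 rad = fully open, front edge up 43 degrees. A spring swings it up in about 0.5 s and reopens it unless latched. To shut, push straight down on its top half way along (75 mm before the hinge) or further forward, to the stop about 1 mm below its shut height: the latch drags over the last 8 mm, up to 9 N there, then snaps.
- headset_tab (a point): Middle of the top of the larger case's thumb tab, a grey plate 36 mm (x) by 40 mm (y) in the middle of the case's front: 115 mm before the case's origin, 49 mm above the desk. Pressed from above it tips down, 7 mm here (about 2 N) until the lid is let go, 12 mm (3 N) to its stop, and springs back. A grey hook behind it, 79 to 93 mm before the origin, rises to 79 mm above the desk.
- small_lid: Lid of the smaller white case, a bystander of the same make (90 x 100 mm, 54 mm high, with its own thumb tab): 90 mm (x) by 100 mm (y), 14 mm thick. Origin: middle of its hinge, at the small case's back top edge, 40 mm above the desk; it reaches 90 mm from there to its -x, the tab to 144 mm. Shut while its z axis is vertical. Either case may stand on the left or the right.
Things that resemble listed ones, but are neither listed nor needed, are in the scene too. Leave any brown, pink or turquoise look-alike of the part that bears small_lid alone.

How it is judged:
On the way:
1. the larger case's lid has popped open (more than 0.6 rad) and stays so for 1.5 s (value of joint headset_lid above 0.6 rad), for 1.5 s.
At the end, for the whole second after the job is handed in: The larger case's lid is shut and latched (below 0.03 rad, and stays there untouched), and the smaller case's lid is shut (tilted less than 0.1 rad) (value of joint headset_lid below 0.03 rad and angle between small_lid's own z axis and vertical below 0.1 rad).
It fails at once if the smaller case is opened (its lid tilts more than 0.15 rad) (angle between small_lid's own z axis and vertical above 0.15 rad).
It also fails if it takes over 40 s, if anything falls off the work surface, if the arm or the gripper's body presses on something with over 40 N, if the wrist force passes 120 N, or if a joint passes its speed limit or range.

ROBOT

A 6-joint arm with a two-finger parallel gripper is mounted at the origin on the work surface. World frame = base frame: x ahead of the robot, y to its left, z up, the work surface at z = 0. Lengths are in m, angles in rad, forces in N, time in s.
With the tool pointing down it reaches from about 0.275 to 0.825 m from the base axis. Payload 4.9 kg.
Tool frame: the origin (TCP) lies midway between the tips of the shut fingers; the grasp point (between the pads) lies 19 mm behind it (bot.grip_depth is the distance from the TCP to the grasp point, in m); z points along the fingers, y is the line along which they close (so a half turn about z gives the same grasp; the last joint's range is limited). The gripper opens to 85 mm and grips with 20 to 120 N. Pads are 22 mm wide; open, the fingers measure 114 mm over their backs; the gripper's body (76 mm by 85 mm) begins 54 mm behind the grasp point. The pads swing forward as they close: fully open they stand 13 mm farther back than shut.
Start: joints at [-1.472, 0.326, -0.193, 1.052, 0, 1.437], TCP at [0.127, -0.535, 0.231] pointing down, gripper open.
Joint ranges: [-2.65, 2.65], [-0.97, 1.79], [-1.3, 1.35], [-1.93, 2.1], [-1.47, 1.37], [-3.14, 3.14]. Speed limits (rad/s): [2.57, 2.57, 3.14, 3.14, 3.14, 3.14].

INTERFACE

Orientations are given as a unit quaternion [w, x, y, z].
In Python, from cell import bot gives the robot as it stands. Calls block until the motion is done:
- bot.move_pose(position, orientation): joint-space move of the TCP to a pose.
- bot.move_linear(position, speed=0.15, rotation=None, until_force=None): straight line of the TCP; rotation=None keeps the orientation; speed is the mean speed in m/s. With until_force (N) it stops when the force on the tool has changed by that much, and returns True; else False.
- bot.goto_joints(angles): joint-space move.
- bot.set_gripper(opening, grasp_force=None): opening from 0.0 (shut) to 1.0 (fully open); grasp_force is the grip in N (None keeps the last); returns when the fingers have stopped.
- bot.wait(seconds).
- bot.solve_ik(position, orientation): joint angles nearest the present ones, or None.
- bot.camera(name): name is "scene" or "top"; returns the picture (384x512x3 uint8, red, green, blue); there is no depth.
- bot.calibration(name): a dict with "mtx" (3x3 intrinsics, pixels), "extrinsics" (4x4, takes a point from world to camera coordinates). Camera axes: x right, y down, z forward; pixel columns grow to the right and rows downward; lengths in m; the calibration is good to about 2 mm. A picture is of the moment at which its call begins. calibration takes no time and is no camera call.
A pose or a line that the arm cannot do raises bot.PlanningError and nothing moves.
- bot.close_job(): hands the job in; it is judged then, once.
Trained networks look in the newest picture that a camera, given by its name, has taken for a name from the list of things; names that differ only in an ending like _2 or _b are one class to them, and where a whole thing is asked for, a point or a joint stands for the part that bears it (a point fixed in the world has none). Each returns a list of dicts, best first, with "confidence" (0 to 1); they miss things now and then, are a little off and sometimes report something else, mostly with a low value. They report only what shows in the picture. A call takes as long as a camera call. They do not tell look-alikes from the thing itself.
- bot.search_frame(camera, thing): "bbox" ([left, top, width, height] in pixels, round what is visible of it).
Readings, each from a call of its own:
- bot.read_clock(): time.
- bot.read_joint_positions(): joint angles.
- bot.read_joint_vel(): joint speeds.
- bot.read_joint_efforts(): joint torques, N m.
- bot.read_position(): TCP position.
- bot.read_tool_rot(): TCP orientation.
- bot.read_ft_force(): force on the tool from outside, world axes, zero at the start.
- bot.read_moment(): the same for the moment, N m.
- bot.read_gripper_width(): opening from 0.0 (shut) to 1.0 (fully open).
- bot.read_finger_force(): force on a finger pad.
Only numpy, scipy, OpenCV 4.12 (cv2) and the standard library are available. Lean on these libraries where they do the work, as an engineer would, in place of code of your own. Each camera call takes 0.05 s, during which the arm holds its last target. There are 200 camera calls.

## Working session

There is one attempt and no reset: what is moved stays moved. The work goes in short steps, each a Python script; the robot and the scene stay as the last script left them, time stands still between calls to the robot, and variables do not carry over. Pictures are saved under pics/ and viewed, at most 10 in all, crops included, and the job is handed in when it is done.

```bash
mkdir -p pics
python3 - <<'E'
from cell import bot
import cv2,numpy as np
for c in("scene","top"):
    im=bot.camera(c); cv2.imwrite(f"pics/{c}0.png",im[...,::-1])
    for t in("headset_case","headset_lid","headset_tab","small_lid"):
        print(c,t,[(d["bbox"],round(d["confidence"],2)) for d in bot.search_frame(c,t)])
    k=bot.calibration(c);print(np.round(k["mtx"],1).tolist(),np.round(k["extrinsics"],3).tolist())
E
```

```text
scene headset_case [([287.7, 122.9, 90.0, 78.3], 0.89)]
scene headset_lid [([291.0, 127.8, 89.8, 60.0], 0.57)]
scene headset_tab [([306.5, 122.6, 21.5, 16.3], 0.51)]
scene small_lid [([93.8, 161.0, 49.4, 41.5], 0.94), ([246.5, 103.9, 41.2, 36.0], 0.83), ([204.4, 284.9, 65.7, 72.7], 0.78), ([184.1, 148.0, 52.1, 44.0], 0.75), ([170.8, 205.6, 57.6, 57.3], 0.56)]
[[364.4, 0.0, 254.4], [0.0, 364.4, 191.1], [0.0, 0.0, 1.0]] [[0.482, 0.876, 0.004, -0.223], [0.737, -0.403, -0.543, -0.406], [-0.474, 0.265, -0.84, 1.181], [0.0, 0.0, 0.0, 1.0]]
top headset_case [([98.6, 145.3, 113.9, 107.6], 0.56)]
top headset_lid []
top headset_tab [([131.0, 223.0, 19.4, 29.2], 0.6)]
top small_lid [([302.7, 63.2, 60.5, 55.7], 0.92), ([258.1, 229.8, 59.7, 53.3], 0.78), ([364.1, 259.4, 61.9, 60.4], 0.72), ([304.1, 156.9, 57.4, 48.3], 0.71), ([154.5, 262.8, 57.0, 57.8], 0.64)]
[[354.9, 0.0, 256.1], [0.0, 354.9, 188.9], [0.0, 0.0, 1.0]] [[0.008, -1.0, -0.028, -0.054], [-0.985, -0.002, -0.173, 0.579], [0.173, 0.029, -0.984, 0.692], [0.0, 0.0, 0.0, 1.0]]
```

View pics/scene0.png

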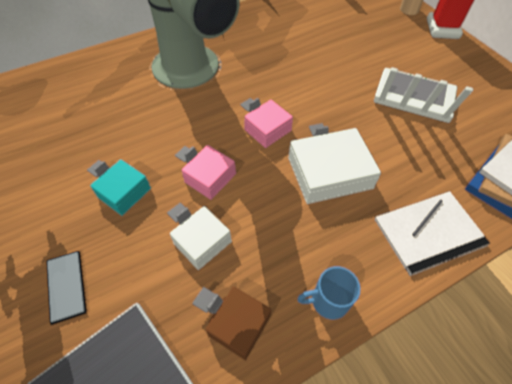

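View pics/top0.png

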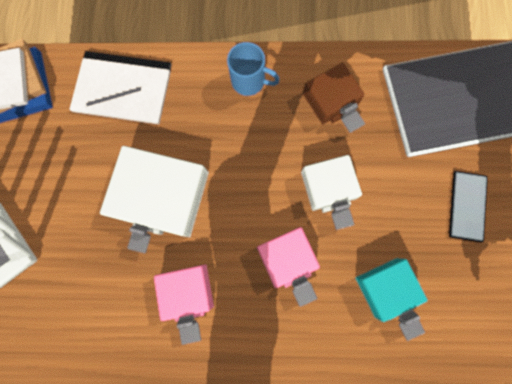

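Candidates: the large white case (top 155,192; scene 333,165), the small white case (top 332,184; scene 200,237), a white notebook (top 122,87) and a white rack (top 10,250). By its size and its grey tab at top (139,238), the case at (155,192) is the one. Next I fit its pose by silhouette in both cameras.

```bash
cat > fit.py <<'E'
import cv2,numpy as np
from scipy.optimize import minimize
def proj(k,P):
    T=np.array(k["extrinsics"]);p=(P@T[:3,:3].T+T[:3,3])@np.array(k["mtx"]).T
    return p[:,:2]/p[:,2:]
def white(im,seed):
    h=cv2.cvtColor(im,cv2.COLOR_RGB2HSV);m=((h[...,1]<45)&(h[...,2]>150)).astype(np.uint8)
    m=cv2.morphologyEx(m,cv2.MORPH_OPEN,np.ones((5,5)))
    n,l=cv2.connectedComponents(m);return (l==l[seed[1],seed[0]])
def pts(p,L):
    c,s=np.cos(p[2]),np.sin(p[2]);L=np.atleast_2d(L)
    return np.c_[p[0]+c*L[:,0]-s*L[:,1],p[1]+s*L[:,0]+c*L[:,1],L[:,2]]
BOX=np.array([[a*.075,b*.09,z] for a in(-1,1) for b in(-1,1) for z in(0,.068)])
def fit(bot,ims,seeds,p0,box=BOX):
    ks={c:bot.calibration(c) for c in ims};ms={c:white(ims[c],seeds[c]) for c in ims}
    def cost(p):
        e=0
        for c in ims:
            h=cv2.convexHull(np.round(proj(ks[c],pts(p,box))*16).astype(np.int32))
            a=np.zeros(ims[c].shape[:2],np.uint8);cv2.fillConvexPoly(a,h,255,cv2.LINE_AA,4)
            e+=np.abs(a/255.-ms[c]).sum()/ms[c].sum()
        return e
    best=min((minimize(cost,[p0[0],p0[1],y],method="Nelder-Mead",options=dict(initial_simplex=[[p0[0]+a,p0[1]+b,y+d] for a,b,d in((0,0,0),(.02,0,0),(0,.02,0),(0,0,.15))])) for y in(-.5,-.25,0,.25,.5)),key=lambda r:r.fun)
    return best.x,best.fun
E
python3 - <<'E'
from cell import bot
from fit import *
ims={c:cv2.imread(f"pics/{c}0.png")[...,::-1].copy() for c in("scene","top")}
k=bot.calibration("top");T=np.array(k["extrinsics"])
def back(u,v,z):
    d=T[:3,:3].T@np.linalg.solve(k["mtx"],[u,v,1]);o=-T[:3,:3].T@T[:3,3];return o+d*(z-o[2])/d[2]
for nm,seeds,box,tab in(("big",{"scene":(333,165),"top":(155,192)},BOX,(-.115,0,.049)),
   ("small",{"scene":(200,230),"top":(332,184)},BOX*[.6,5/9,54/68],(-.08,0,.04))):
    p0=back(*seeds["top"],.05)[:2]
    for cs in(("scene","top"),("top",),("scene",)):
        p,f=fit(bot,{c:ims[c] for c in cs},seeds,p0,box)
        print(nm,cs,np.round(p,4),round(f,3),"tab",np.round(pts(p,tab),4))
        if len(cs)==2:
            for c in cs:
                q=proj(bot.calibration(c),np.r_[pts(p,box),pts(p,tab)])
                for u in q: cv2.circle(ims[c],tuple(int(x) for x in np.round(u)),1,(255,0,0),-1)
a=cv2.resize(ims["top"][130:260,90:220],None,fx=4,fy=4);b=cv2.resize(ims["scene"][110:210,280:390][:100],(440,400))
b=cv2.copyMakeBorder(b,0,120,0,0,cv2.BORDER_CONSTANT)
cv2.imwrite("pics/crop.png",np.hstack([a,b])[:, :800, ::-1] if a.shape[1]+b.shape[1]<=800 else cv2.resize(np.hstack([a,b]),(800,433))[...,::-1])
E
```

```text
big ('scene', 'top') [ 0.5738  0.1628 -0.2416] 0.135 tab [[0.4622 0.1903 0.049 ]]
big ('top',) [ 0.5742  0.163  -0.2451] 0.057 tab [[0.4627 0.1909 0.049 ]]
big ('scene',) [ 0.5694  0.1632 -0.2634] 0.078 tab [[0.4584 0.1932 0.049 ]]
small ('scene', 'top') [ 0.5952 -0.2092  0.2793] 0.414 tab [[ 0.5183 -0.2312  0.04  ]]
small ('top',) [ 0.5961 -0.2095  0.2951] 0.126 tab [[ 0.5195 -0.2327  0.04  ]]
small ('scene',) [ 0.5832 -0.2121  0.1793] 0.307 tab [[ 0.5045 -0.2264  0.04  ]]
```

View pics/crop.png

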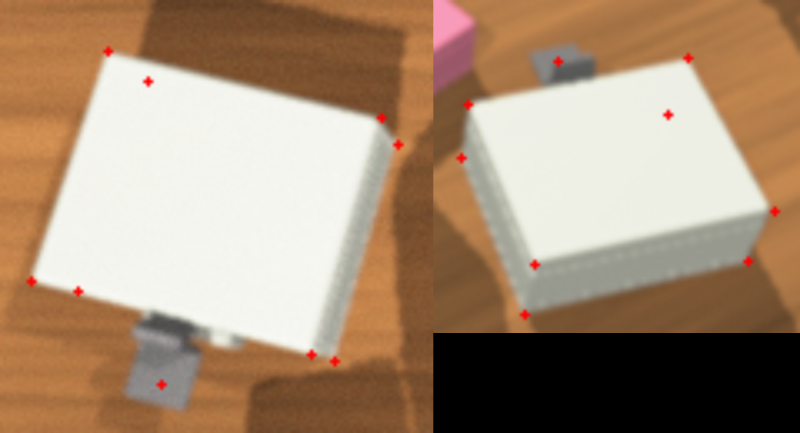

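The fitted corners match the larger case in both views, and the tab marker sits on the grey tab. I'll hover over the tab and look from close by.

```bash
cat >> fit.py <<'E'
P=np.array([.5738,.1628,-.2416])
def quat(flip=False):
    y=P[2]+(np.pi if flip else 0);return [0,np.cos(y/2),np.sin(y/2),0]
def at(x,z): return pts(P,[x,0,z])[0]
E
python3 - <<'E'
from cell import bot
from fit import *
bot.set_gripper(0.0)
for f in(False,True): print(f,bot.solve_ik(at(-.12,.12),quat(f)))
js=[(abs(np.array(j)[5]),f) for f in(False,True) if (j:=bot.solve_ik(at(-.12,.12),quat(f))) is not None]
f=min(js)[1];print("use",f)
bot.move_pose(at(-.12,.2),quat(f)); bot.move_linear(at(-.12,.075))
print(bot.read_position(),at(-.12,.075),bot.read_ft_force(),bot.read_clock())
a=[cv2.resize(bot.camera(c)[r:r+120,x:x+130],None,fx=3,fy=3,interpolation=cv2.INTER_CUBIC) for c,r,x in(("scene",80,270),("top",160,90))]
cv2.imwrite("pics/hover.png",np.hstack(a)[...,::-1])
E
```

```text
False [ 0.24759972  0.33671745 -0.49212907  0.74194981  0.         -2.65239293]
True [ 0.24759972  0.33671745 -0.49212907  0.74194981  0.          0.48919972]
use True
[0.45792702 0.19159226 0.07562538] [0.45728523 0.19151078 0.075     ] [-0.06284875  0.17939455  1.15060073] 5.0667
```

View pics/hover.png

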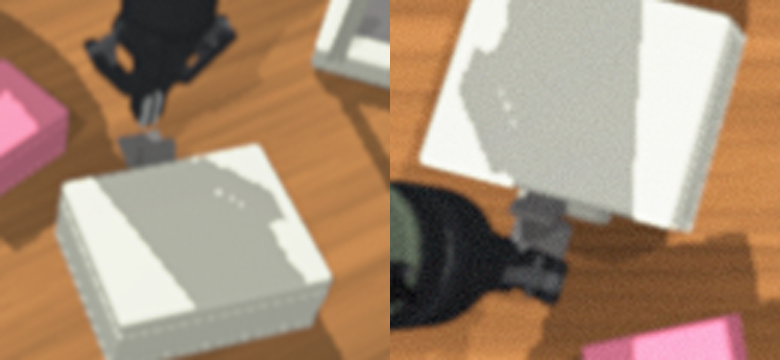

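The fingertips (crop left at 150,105; right at 545,275) are above and in line with the front of the grey tab. Now I press it.

Run:
```python
from cell import bot
from fit import *
hit=bot.move_linear(at(-.12,.038),speed=.04,until_force=8)
print(hit,bot.read_position(),bot.read_ft_force())
bot.move_linear(at(-.125,.10)); bot.move_linear(at(-.135,.24)); 
print(bot.read_clock())
a=[cv2.resize(bot.camera(c)[r:r+130,x:x+130],None,fx=3,fy=3,interpolation=cv2.INTER_CUBIC) for c,r,x in(("scene",80,270),("top",130,90))]
cv2.imwrite("pics/open.png",np.hstack(a)[...,::-1])
```

```text
True [0.4551689  0.19187983 0.03739047] [-1.59065601  0.60983372  5.77621065]
7.7583
```

View pics/open.png

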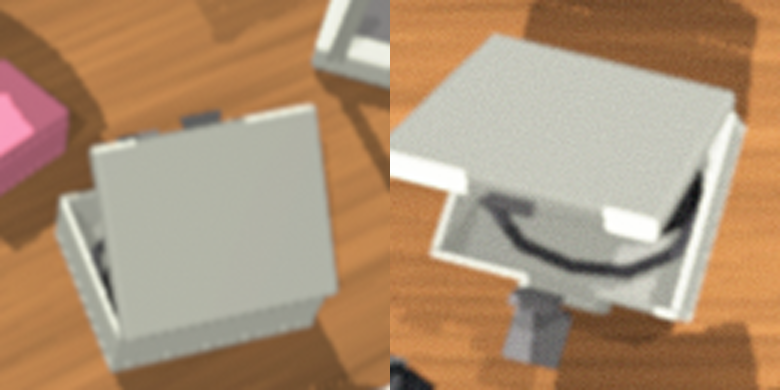

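The lid stands fully open in both views, with the headset visible inside. I wait, then push it shut.

Run:
```python
from cell import bot
from fit import *
bot.wait(2.5); q=quat(True)
bot.move_linear(at(-.006,.25)); 
print(bot.move_linear(at(-.006,.085),speed=.07,until_force=25),bot.read_position(),bot.read_ft_force())
print(bot.move_linear(at(-.006,.063),speed=.02,until_force=22),bot.read_position(),bot.read_ft_force())
bot.wait(.3);print(bot.read_position(),bot.read_ft_force())
bot.move_linear(at(-.006,.12),speed=.08);print(bot.read_ft_force())
bot.move_linear(at(-.12,.26),speed=.2);bot.wait(.5);print(bot.read_clock())
ims={c:bot.camera(c) for c in("scene","top")}
cv2.imwrite("pics/shut.png",np.hstack([cv2.resize(ims[c][60:330,90:410],(400,338)) for c in ims])[...,::-1])
```

```text
False [0.56812497 0.16422769 0.0852586 ] [-1.11676292 -0.56389167  1.69241885]
True [0.56717386 0.16451469 0.06707817] [-1.58559401  0.406969    7.02774859]
[0.56715881 0.16448878 0.06707287] [-1.56209602  0.01620949  6.8209407 ]
[0.1136185  0.57599354 0.32971526]
17.4333
```

View pics/shut.png

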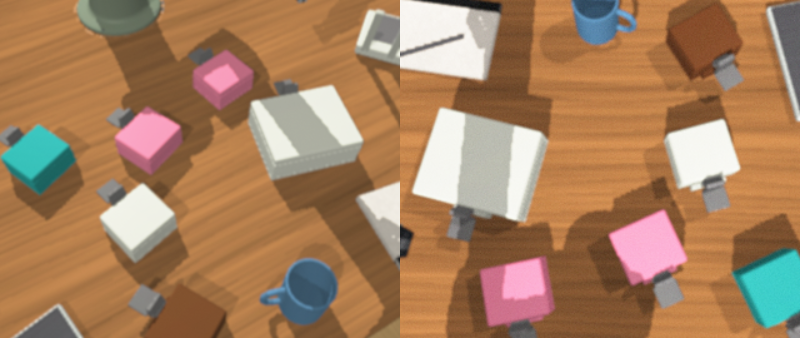

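The larger lid is shut and flat after the arm has withdrawn (left 305,130; right 480,165), and the small case is still shut.

```bash
python3 -c "
from cell import bot
print(bot.close_job())"
```

```text
the job is handed in; nothing more can be done
None
```

I popped the larger case's lid open, left it open for over three seconds and pressed it shut; the last pictures show it closed after the arm withdrew and the small case still shut, and I handed the job in at about 17 s on the robot's clock.

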